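Put the tatting shuttles away and clip on the travel cover

ROBOT

A 6-joint arm with a two-finger parallel gripper is mounted at the origin on the work surface. World frame = base frame: x ahead of the robot, y to its left, z up, the work surface at z = 0. Lengths are in mm, angles in rad, forces in N, time in s.
With the tool pointing down it reaches from about 350 to 1000 mm from the base axis. Payload 7.1 kg.
Tool frame: the origin (TCP) lies at the very end of the fingers, on their centre line; the grasp point (between the pads) lies r.grip_depth behind it (r.grip_depth is the distance from the TCP to the grasp point, in mm); z points along the fingers, x is the direction in which the jaws open and shut, and the axes are right-handed (so a half turn about z gives the same grasp; the last joint's range is limited). The gripper opens to 85 mm and grips with 20 to 120 N. Pads are 22 mm wide; open, the fingers measure 114 mm over their backs; the gripper's body (76 mm by 85 mm) begins 54 mm behind the grasp point. The pads swing forward as they close: fully open they stand 13 mm farther back than shut.
Start: joints at [1.148, 0.423, 1.63, -0, 1.089, -0.019], TCP at [245.54, 574.73, 231.319] pointing down, gripper open.
Joint ranges: [-3, 3], [-0.9, 2.11], [0.09, 2.58], [-1.31, 4.45], [0.11, 2.69], [-2.54, 2.54]. Speed limits (rad/s): [2.39, 2.39, 3.01, 3.14, 3.14, 3.14].

INTERFACE

Orientations are given as [roll, pitch, yaw] about the fixed x, y, z axes, in that order (R = Rz(yaw) Ry(pitch) Rx(roll)).
In Python, from plant import status, read_camera, camera_model, r gives the robot as it stands. The module is installed in compiled form; this text tells all that it offers.
- The arm moves only by the tool move_arm, never from a script. Its argument "plan" is a list of rows, each a list of 3 entries, a list of its own where there are three numbers: the shift along the tool's x, y, z in cm, then the turn, a rotation vector about the tool's x, y, z in rad, then the gripper's target within -1 to 1 (fully open at 1, half-way at 0, shut at -1). In form: [[[dx, dy, dz], [rx, ry, rz], grip], ...]. A call has exactly 10 rows; each row is the pose to reach, as a shift and turn from the pose commanded when the call began, along the tool's axes at that moment; what a row does not reach only later rows make up. A row lasts 1/12 s, in which the tool goes at most 41.7 mm and 7.16 degrees, less where a joint would pass 70% of its speed; a pose out of reach is approached as far as the arm can. A call with a gripper value outside its range is refused whole. The fingers move at their own pace and stop on an object; "squeeze" is the grip in N (left out, the last holds). Time passes only in rows, so rows that repeat a pose let the fingers close, or fill a call up. It gives the time, the measured TCP pose, the force and the opening at its end, in the units of the state.
- status.state(): the state, without advancing time (a new reading comes with each control period).
- read_camera(name): name is "side" or "top" or "wrist"; returns the picture (480x640x3 uint8, red, green, blue); there is no depth.
- camera_model(name): a dict with "vfov" (degrees; the focal length in pixels is half the picture's height over the tangent of half this angle, whatever the lens; pixels are square), "cx", "cy" (the principal point, pixels), "R" (3x3) and "t" (3): a world point X has camera coordinates R X + t; the wrist camera has in their place "hand_eye" (4x4, takes a point from camera to tool coordinates, whose origin is the TCP and whose axes are the tool frame's). Camera axes: x right, y down, z forward; pixel columns grow to the right and rows downward; lengths in mm; the calibration is good to about 2 mm. A picture is of the moment at which its call begins: read the wrist's pose just before it. camera_model takes no time and is no camera call.
- r.finish_job(): hands the job in, once; it reports no verdict.
The state is a dict: "time_s": time; "q": joint angles; "qd": joint speeds; "effort": joint torques, N m; "eef_pos": TCP position; "eef_rot": TCP orientation; "contact_force": force on the tool from outside, world axes, zero at the start; "wrist_torque": the same for the moment, N m; "grip_width": opening from 0.0 (shut) to 1.0 (fully open).
Only numpy, scipy, OpenCV 4.12 (cv2) and the standard library are available. Lean on these libraries where they do the work, as an engineer would, in place of code of your own. Each camera call takes 0.05 s, during which the arm holds its last target. There are 200 camera calls.

TASK

Tidy the lace table: lay each tatting shuttle flat and centred in the holder of its own colour, lengthwise between the end blocks. Then, over the blue shuttle in the blue holder, press the clear cover with the blue rib straight down until both white tabs snap over it and it lies flat on the end blocks. Leave the jar and the mug where they are, and let go of everything.

Things in the scene. Friction and masses are not known exactly. Their poses are not given: they have to be found in the camera images.
- red_shuttle_center (a point): red plastic tatting shuttle (a flat boat of two blades on a white core), loose, lying flat on the table: 66 long x 24 wide x 13 mm high, 25 g or so. This point is its centre, half-way up (6.5 mm above what it lies on). x along its length, y across its width, z up; the same either way round. Its sides are straight and parallel for the middle 28 mm.
- yellow_shuttle_center (a point): yellow plastic tatting shuttle (a flat boat of two blades on a white core), loose, lying flat on the table: 66 long x 24 wide x 13 mm high, 25 g or so. This point is its centre, half-way up (6.5 mm above what it lies on). x along its length, y across its width, z up; the same either way round. Its sides are straight and parallel for the middle 28 mm.
- blue_shuttle_center (a point): blue plastic tatting shuttle (a flat boat of two blades on a white core), loose, lying flat on the table: 66 long x 24 wide x 13 mm high, 25 g or so. This point is its centre, half-way up (6.5 mm above what it lies on). x along its length, y across its width, z up; the same either way round. Its sides are straight and parallel for the middle 28 mm.
- cover_grip (a point): clip-in cover for the blue holder, loose, lying flat on the table: pale-blue see-through plate 100 x 46 mm, 5 mm thick, about 40 g, with a solid blue upright rib on top, 44 long (along x) x 14 wide (along y) x 18 mm high, to hold it by. This point is the centre of the rib, 14 mm above the plate's underside. x along the plate's length, y across, z up; the same either way round.
- red_holder_seat (a point): fixed red shuttle holder: base plate 110 x 44 mm, 6 mm thick, open along both long sides, with an upright red block, 40 mm wide, at each end, its top 16 mm above the table; 86 mm clear between the blocks, a black outline between them. This point is where the centre of a seated shuttle belongs: on the middle of the plate, 12.5 mm above the table (6.5 mm above the plate). x along the holder from block to block, y across, z up.
- yellow_holder_seat (a point): fixed yellow shuttle holder: base plate 110 x 44 mm, 6 mm thick, open along both long sides, with an upright yellow block, 40 mm wide, at each end, its top 16 mm above the table; 86 mm clear between the blocks, a black outline between them. This point is where the centre of a seated shuttle belongs: on the middle of the plate, 12.5 mm above the table (6.5 mm above the plate). x along the holder from block to block, y across, z up.
- blue_holder_seat (a point): fixed blue holder: like the red one, but plate 124 x 44 x 6 mm, block tops 22 mm above the table, and a white sprung tab, 54 mm high, beyond each block. This point: where a seated shuttle's centre belongs, mid-plate, 12.5 mm above the table. x from block to block, y across, z up. The clipped cover lies on the blocks over the shuttle: underside 22 mm, rib centre 36 mm above the table (23.5 above this point).
- tab_a (a joint): one of the two alike white sprung tabs, 24 mm wide, on the blue holder: tilt in rad, 0 upright, grows as it is pushed outward. Lead-in slope from 58 mm off the holder's middle (top) in to a hooked nose 46 mm off, its underside 28 mm above the table. The cover pressed straight down meets the slopes with its underside 38 mm up, spreads both tabs (about 4 to 12 N in all) and snaps under the noses.
- bead_jar: bystander: amber jar with white cap, 60 mm across, 75 mm high, standing at the left of the work; origin at the centre of its underside. Leave it alone.
- mug: bystander: white mug, 80 mm across, 90 mm high, standing at the right of the work; origin at the centre of its underside. Leave it alone.

How it is judged:
By the outcome, as a careful person would: the job done as asked, in the order asked, and still so for the second after the job is handed in, with the robot touching nothing.
It also fails if it takes over 112 s, if anything falls off the work surface, if the arm or the gripper's body presses on something with over 40 N, if the wrist force passes 120 N, or if a joint passes its speed limit or range.

## Working session

There is one attempt and no reset: what is moved stays moved. The work goes in short steps, Python scripts to look and compute and a tool call to move; the robot and the scene stay as the last step left them, time stands still between calls to the robot, and variables do not carry over. Pictures are saved under pics/ and viewed, about 12 in all and at most 16, crops included, and the job is handed in when it is done.

Besides the shell and the picture viewer there is one more tool, called after ">>>" by a JSON object that holds its "method" and its "body". move_arm: Moves the arm, as the interface text tells. Its arguments: {"type":"object","properties":{"plan":{"type":"array","items":{"type":"array"}},"squeeze":{"type":"number"}},"required":["plan"]}

```bash
ls; mkdir -p pics; python3 - <<'E'
from plant import status, read_camera, camera_model, r
import cv2
print(status.state(), r.grip_depth)
for n in ("top","side","wrist"):
    print(n,camera_model(n))
    cv2.imwrite(f"pics/{n}0.png",read_camera(n)[:,:,::-1])
E
```

```text
pics
{'time_s': 0.0, 'q': array([ 1.14797163e+00,  4.23872390e-01,  1.63074067e+00, -2.65349762e-06,
        1.08860428e+00, -1.89675005e-02]), 'qd': array([ 8.94226896e-04,  3.29092796e-04, -9.99898346e-05,  1.26353318e-03,
       -1.75712271e-04,  6.08498681e-04]), 'effort': array([ 9.90743138e-05, -5.57386672e+01, -2.81742793e+01, -1.36553822e-04,
        7.26708560e-03,  7.69131447e-06]), 'eef_pos': array([245.32523709, 574.20852703, 230.50609351]), 'eef_rot': array([-3.14156419e+00,  1.62444018e-03,  1.16694038e+00]), 'contact_force': array([0.17064132, 0.53750992, 0.68668031]), 'wrist_torque': array([ 0.02437091,  0.05593705, -0.00803437]), 'grip_width': 1.0002757284848158} 18.700000000000003
top {'vfov': 44.84316928416178, 'cx': 323.10110578435115, 'cy': 245.30831448665458, 'R': array([[ 2.67207533e-03, -9.99995981e-01,  9.47870456e-04],
       [-9.86306138e-01, -2.79180050e-03, -1.64901209e-01],
       [ 1.64903193e-01, -4.94261996e-04, -9.86309633e-01]]), 't': array([  -5.55640188,  536.21356849, 1128.45602558])}
side {'vfov': 53.8344259528011, 'cx': 315.0149126562008, 'cy': 236.280951230499, 'R': array([[ 8.76879010e-01, -4.80710378e-01, -8.57341174e-04],
       [-3.47136782e-01, -6.31987438e-01, -6.92883780e-01],
       [ 3.32534595e-01,  6.07872858e-01, -7.21048772e-01]]), 't': array([-484.90866793,  198.09597018,  796.47305841])}
wrist {'vfov': 67.24656599724072, 'cx': 322.5164205302756, 'cy': 238.40449712268313, 'hand_eye': array([[ 9.99999864e-01, -2.83695196e-04, -4.37856243e-04,
        -5.90458904e-01],
       [ 4.08164700e-04,  9.48132108e-01,  3.17876296e-01,
        -8.25372144e+01],
       [ 3.24965585e-04, -3.17876431e-01,  9.48132095e-01,
        -1.42273954e+02],
       [ 0.00000000e+00,  0.00000000e+00,  0.00000000e+00,
         1.00000000e+00]])}
```

View pics/top0.png

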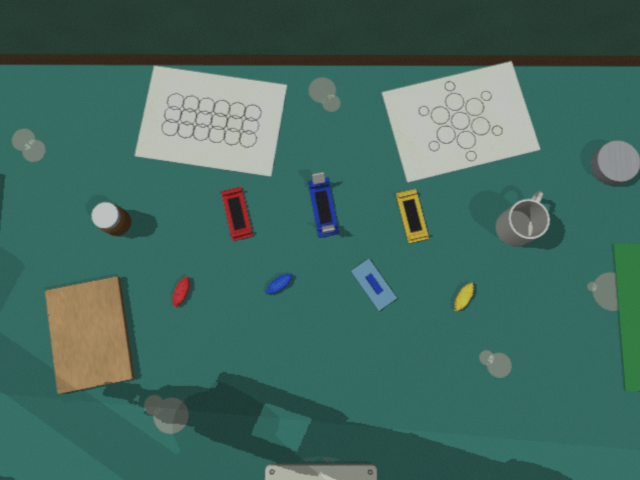

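View pics/side0.png

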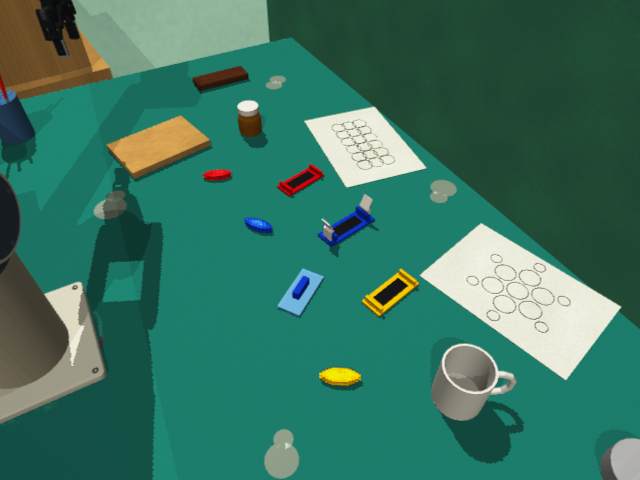

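The top view shows the red, blue and yellow shuttles at (181,292), (279,284) and (464,296). The red, blue and yellow holders are at (237,213), (323,208) and (412,215), and the cover is at (374,285). The side view matches, and all seven items are clear of the jar and mug.

```bash
cat > h.py <<'E'
import numpy as np, cv2
from scipy.spatial.transform import Rotation as Ro
from plant import status, read_camera, camera_model, r
HSV={'red':[((0,150,60),(8,255,255)),((172,150,60),(180,255,255))],'yellow':[((20,150,90),(32,255,255))],
     'blue':[((108,150,50),(126,255,255))],'pale':[((96,60,110),(108,200,255))]}
def snap(n,save=None):
    s=status.state(); im=read_camera(n)
    if save: cv2.imwrite(f'pics/{save}.png',im[:,:,::-1])
    return s,im
def cam(n,s):
    m=camera_model(n); f=240/np.tan(np.radians(m['vfov']/2))
    if n=='wrist':
        T=np.eye(4);T[:3,:3]=Ro.from_euler('xyz',s['eef_rot']).as_matrix();T[:3,3]=s['eef_pos']
        C=T@m['hand_eye'];R=C[:3,:3].T;t=-R@C[:3,3]
    else: R,t=m['R'],m['t']
    return f,m['cx'],m['cy'],R,t
def ray(n,s,uv,z):
    f,cx,cy,R,t=cam(n,s); uv=np.atleast_2d(uv).astype(float)
    d=np.c_[(uv[:,0]-cx)/f,(uv[:,1]-cy)/f,np.ones(len(uv))]@R; o=-R.T@t
    return (o+d*((z-o[2])/d[:,2])[:,None])[:,:2]
def proj(n,s,X):
    f,cx,cy,R,t=cam(n,s); c=np.atleast_2d(X)@R.T+t
    return np.c_[cx+f*c[:,0]/c[:,2],cy+f*c[:,1]/c[:,2]]
def mask(im,col):
    h=cv2.cvtColor(im,cv2.COLOR_RGB2HSV); return sum(cv2.inRange(h,a,b) for a,b in HSV[col])
def blobs(im,col,amin=80):
    cs,_=cv2.findContours(mask(im,col),cv2.RETR_EXTERNAL,cv2.CHAIN_APPROX_NONE)
    return sorted([c for c in cs if cv2.contourArea(c)>amin],key=lambda c:-cv2.contourArea(c))
def rect(P):
    (x,y),(w,h),a=cv2.minAreaRect(P.astype(np.float32))
    if w<h: w,h,a=h,w,a+90
    return np.round([x,y,w,h],1),round(float(np.radians((a+90)%180-90)),3)
def go(x,y,z,yaw,s=None):
    "shift (cm) and turn for tool-down target with tool-x yaw (mod pi, nearest)"
    s=s or status.state(); R=Ro.from_euler('xyz',s['eef_rot'])
    y0=s['eef_rot'][2]; dy=(yaw-y0+np.pi/2)%np.pi-np.pi/2
    T=Ro.from_euler('xyz',[np.pi,0,y0+dy])
    return np.round(R.inv().apply(np.array([x,y,z])-s['eef_pos'])/10,2),np.round((R.inv()*T).as_rotvec(),3)
E
python3 - <<'E'
from h import *
for n in('top','side'):
    s,im=snap(n)
    for c in HSV:
        for b in blobs(im,c,60 if n=='top' else 100)[:5]:
            print(n,c,cv2.contourArea(b),b.mean(0)[0].round(),*[rect(ray(n,s,b[:,0],z)) for z in((6,14) if c!='pale' else (5,))])
E
```

```text
top red 956.5 [237. 213.] (array([610.5, 177.9, 108.7,  42.7]), 0.247) (array([608.7, 176.6, 108. ,  42.4]), 0.247)
top red 257.0 [181. 291.] (array([446.6, 288.5,  62.5,  24.6]), -0.366) (array([445.9, 286.5,  62.1,  24.5]), -0.366)
top yellow 962.5 [412. 216.] (array([ 606.6, -190.6,  108.7,   42.9]), 0.23) (array([ 604.9, -189.3,  108. ,   42.6]), 0.23)
top yellow 259.0 [463. 296.] (array([ 437.4, -292.9,   63.8,   24. ]), -0.548) (array([ 436.7, -291. ,   63.4,   23.9]), -0.548)
top blue 1046.5 [323. 207.] (array([624.5,  -3.9, 122.9,  43.9]), 0.186) (array([622.6,  -3.9, 122.1,  43.6]), 0.186)
top blue 263.0 [279. 284.] (array([462.7,  87.5,  64.4,  24.5]), -0.92) (array([461.9,  86.9,  64. ,  24.4]), -0.92)
top blue 123.5 [374. 283.] (array([ 463.5, -109. ,   43.4,   14.3]), 0.613) (array([ 462.7, -108.3,   43.1,   14.2]), 0.613)
top pale 1035.5 [374. 284.] (array([ 462. , -108.2,   99.9,   46.8]), 0.606)
side red 604.0 [300. 180.] (array([612.9, 181.2, 115.5,  54.9]), 0.246) (array([608.6, 172.5, 114.2,  54.2]), 0.246)
side red 211.0 [217. 175.] (array([446.8, 290.9,  64.9,  37.5]), -0.503) (array([444.3, 280.9,  64.2,  37. ]), -0.503)
side yellow 1157.0 [389. 292.] (array([ 608.1, -189.5,  114.2,   48. ]), 0.228) (array([ 603.8, -194. ,  112.9,   47.5]), 0.228)
side yellow 539.5 [339. 376.] (array([ 438.5, -291. ,   66.2,   29.5]), -0.502) (array([ 436.2, -294.4,   65.4,   29.2]), -0.502)
side blue 497.0 [345. 227.] (array([626.8,  -3.6, 127.9,  54.9]), 0.262) (array([622.3, -10.3, 126.4,  54.3]), 0.262)
side blue 253.0 [258. 225.] (array([464.6,  91.2,  69.4,  33.4]), -0.925) (array([461.9,  83.4,  68.6,  33. ]), -0.925)
side blue 190.5 [300. 287.] (array([ 466.9, -100.4,   55.2,   18.9]), 0.62) (array([ 464.2, -105.9,   54.6,   18.7]), 0.62)
side pale 1040.0 [300. 292.] (array([ 463.2, -107.7,  102.2,   46.6]), 0.606)
```

View pics/wrist0.png

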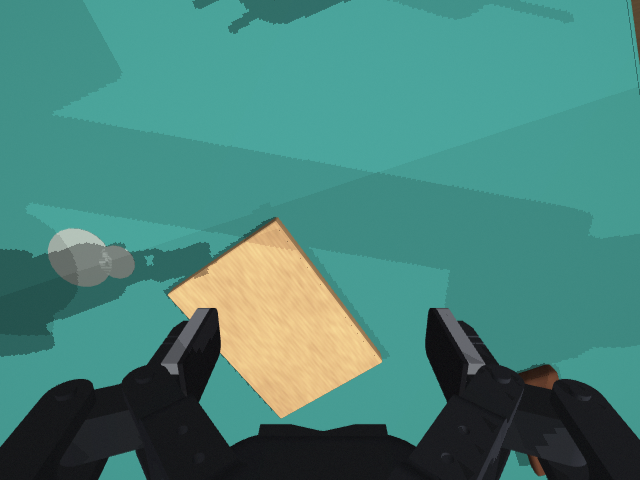

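```bash
python3 -c "
from h import *
print(go(446.3,287.5,150,1.205))"
```

```text
(array([-18.49,  29.75,   8.11]), array([-0.   ,  0.001, -0.038]))
```

>>> {"method": "move_arm", "body": {"plan": [[[-18.5,29.7,8.1],[0,0,-0.038],0.2],[[-18.5,29.7,8.1],[0,0,-0.038],0.2],[[-18.5,29.7,8.1],[0,0,-0.038],0.2],[[-18.5,29.7,8.1],[0,0,-0.038],0.2],[[-18.5,29.7,8.1],[0,0,-0.038],0.2],[[-18.5,29.7,8.1],[0,0,-0.038],0.2],[[-18.5,29.7,8.1],[0,0,-0.038],0.2],[[-18.5,29.7,8.1],[0,0,-0.038],0.2],[[-18.5,29.7,8.1],[0,0,-0.038],0.2],[[-18.5,29.7,8.1],[0,0,-0.038],0.2]]}}

```text
time_s: 1.08
eef_pos: [447.6, 284.0, 149.1]
eef_rot: [-3.141, 0.002, 1.201]
contact_force: [0.4, 0.2, 0.7]
grip_width: 0.602
```

```bash
cat >> h.py <<'E'
def look(col,zs=(6.5,),save=None,amin=600):
    s,im=snap('wrist',save)
    for b in blobs(im,col,amin)[:4]:
        q=b[:,0]; edge=(q.min(0)<=1).any() or q[:,0].max()>=638 or q[:,1].max()>=478
        print(col,cv2.contourArea(b),q.mean(0).round(),'EDGE' if edge else '',[rect(ray('wrist',s,q,z)) for z in zs])
    return s
E
python3 -c "
from h import *
s=look('red',(6.5,13),'w1')
print(s['eef_pos'],s['eef_rot'])"
```

```text
red 1709.0 [328. 219.]  [(array([446.5, 288.4,  67.9,  23.5]), -0.378), (array([444.7, 289. ,  66.3,  22.9]), -0.378)]
red 1553.0 [283. 399.]  [(array([605.7, 179.8, 105.5,  45.8]), 0.248), (array([600.3, 182.8, 103.1,  44.8]), 0.248)]
[447.55309929 283.97384269 149.1090686 ] [-3.14106815e+00  2.13895197e-03  1.20085444e+00]
```

View pics/w1.png

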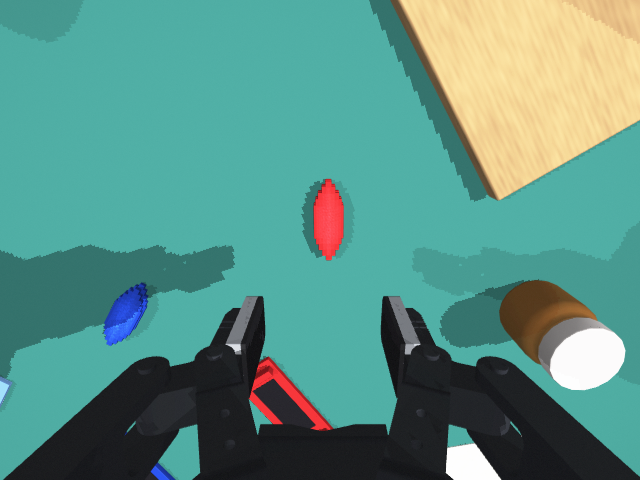

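```bash
python3 -c "
from h import *
s=status.state();print(s['eef_pos'],s['qd'].round(3))
print(go(446,288.5,40,1.193), go(446,288.5,2,1.193))"
```

```text
[446.79455854 285.7385533  149.65216086] [ 0.054 -0.012 -0.01   0.012  0.008  0.024]
(array([ 0.24, -0.17, 10.97]), array([-0.001,  0.001,  0.008])) (array([ 0.25, -0.16, 14.77]), array([-0.001,  0.001,  0.008]))
```

```bash
cat >> h.py <<'E'
import json
def did(sh,rz):
    p=json.load(open('cmd.json')); R=Ro.from_euler('xyz',[np.pi,0,p[3]])
    d=R.apply(np.array(sh)*10); p=[p[0]+d[0],p[1]+d[1],p[2]+d[2],p[3]-rz]; json.dump(p,open('cmd.json','w')); return np.round(p,3)
def goc(x,y,z,yaw):
    "row from the commanded pose"
    p=json.load(open('cmd.json')); dy=(yaw-p[3]+np.pi/2)%np.pi-np.pi/2
    R=Ro.from_euler('xyz',[np.pi,0,p[3]])
    print('shift',np.round(R.inv().apply(np.array([x,y,z])-p[:3])/10,2),'rz',round(-dy,3))
E
echo '[245.54,574.73,231.32,1.167]' > cmd.json
python3 -c "
from h import *
print(did([-18.5,29.7,8.1],-.038)); goc(446,288.5,40,1.193); goc(446,288.5,2,1.193)
"
```

```text
[445.965 287.914 150.32    1.205]
shift [ 0.06 -0.02 11.03] rz 0.012
shift [ 0.06 -0.02 14.83] rz 0.012
```

>>> {"method": "move_arm", "body": {"plan": [[[0.06,-0.02,3],[0,0,0.012],0.2],[[0.06,-0.02,7],[0,0,0.012],0.2],[[0.06,-0.02,10],[0,0,0.012],0.2],[[0.06,-0.02,12.5],[0,0,0.012],0.2],[[0.06,-0.02,14],[0,0,0.012],0.2],[[0.06,-0.02,14.6],[0,0,0.012],0.2],[[0.06,-0.02,14.8],[0,0,0.012],0.2],[[0.06,-0.02,14.8],[0,0,0.012],0.2],[[0.06,-0.02,14.8],[0,0,0.012],0.2],[[0.06,-0.02,14.8],[0,0,0.012],0.2]]}}

```text
time_s: 1.97
eef_pos: [446.8, 289.3, 3.6]
eef_rot: [3.14, -0.002, 1.193]
contact_force: [-0.9, 0.3, 0.1]
grip_width: 0.599
```

Close on it, then lift and carry toward the red holder.

>>> {"method": "move_arm", "body": {"plan": [[[0,0,0],[0,0,0],0.2],[[0,0,0],[0,0,0],-0.8],[[0,0,0],[0,0,0],-0.8],[[0,0,0],[0,0,0],-0.8],[[0,0,0],[0,0,0],-0.8],[[0,0,0],[0,0,0],-0.8],[[0,0,0],[0,0,0],-0.8],[[0,0,0],[0,0,0],-0.8],[[0,0,0],[0,0,0],-0.8],[[0,0,0],[0,0,0],-0.8]], "squeeze": 40}}

```text
time_s: 2.8
eef_pos: [446.3, 288.6, 3.0]
eef_rot: [3.141, -0.001, 1.193]
contact_force: [-1.4, -0.8, 7.1]
grip_width: 0.266
```

```bash
python3 -c "
from h import *
print(did([.06,-.02,14.8],.012)); print(status.state()['eef_pos'])
goc(608,178.5,130,1.818)
"
```

```text
[445.993 288.545   2.32    1.193]
[446.2821996  288.64206243   2.99393807]
shift [ -4.25  19.12 -12.77] rz -0.625
```

>>> {"method": "move_arm", "body": {"plan": [[[0,0,-2],[0,0,0],-0.8],[[0,0,-5],[0,0,0],-0.8],[[-0.5,2,-8],[0,0,-0.1],-0.8],[[-1.4,5,-11],[0,0,-0.2],-0.8],[[-2.1,9,-12.8],[0,0,-0.32],-0.8],[[-3,13,-12.8],[0,0,-0.44],-0.8],[[-3.8,16.5,-12.8],[0,0,-0.55],-0.8],[[-4.25,19.1,-12.8],[0,0,-0.625],-0.8],[[-4.25,19.1,-12.8],[0,0,-0.625],-0.8],[[-4.25,19.1,-12.8],[0,0,-0.625],-0.8]]}}

```text
time_s: 3.63
eef_pos: [608.5, 177.4, 130.1]
eef_rot: [-3.141, -0.0, 1.815]
contact_force: [-1.1, 0.3, 0.1]
grip_width: 0.269
```

```bash
python3 -c "
from h import *
print(did([-4.25,19.1,-12.8],-.625))
s=look('red',(6,16),'w2')
s=look('red',(6,16,s['eef_pos'][2]+3.5))
print(s['eef_pos'],s['eef_rot'],s['grip_width'])"
```

```text
[607.847 178.588 130.32    1.818]
red 11446.5 [323. 268.]  [(array([654.4, 188.2, 199.6,  47.7]), 0.254), (array([649.7, 187.1, 192.1,  45.9]), 0.254)]
red 11366.5 [323. 269.]  [(array([653.5, 189.2, 197.9,  47.7]), 0.245), (array([648.7, 188. , 190.5,  45.9]), 0.245), (array([592.9, 174.3, 103.1,  24.8]), 0.245)]
[607.30233479 178.12941654 129.8842927 ] [-3.14037678e+00 -1.73338837e-04  1.81571301e+00] 0.26823275048872314
```

View pics/w2.png

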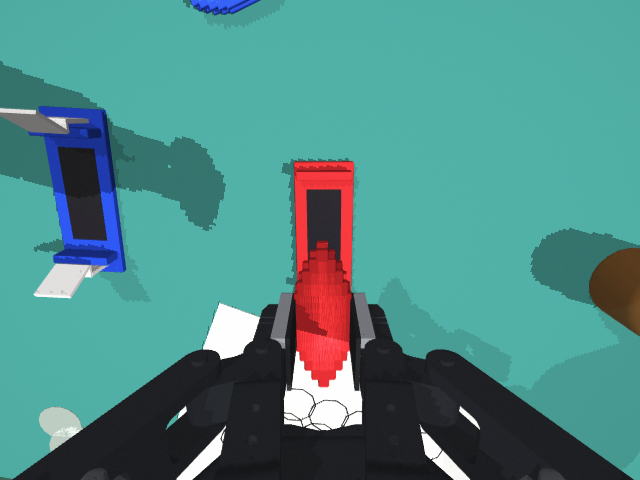

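```bash
cat >> h.py <<'E'
def holder(col,rows,half,shz=None,save=None):
    "centre line from row extents (plate, z=6), near end from first row (z 3)"
    s,im=snap('wrist',save); m=mask(im,col); L=[];Rr=[]
    for v in rows:
        u=np.flatnonzero(m[v]); L.append((u[0],v));Rr.append((u[-1]+1,v))
    mid=(ray('wrist',s,L,6)+ray('wrist',s,Rr,6))/2
    w=np.linalg.norm(ray('wrist',s,L,6)-ray('wrist',s,Rr,6),axis=1).mean()
    vx,vy,x0,y0=cv2.fitLine(mid.astype(np.float32),cv2.DIST_L2,0,.01,.01).ravel(); d=np.array([vx,vy])
    d*=np.sign(d[0])
    return s,im,m,np.array([x0,y0]),d,w
E
python3 -c "
from h import *
s,im,m,p,d,w=holder('red',range(200,236),55)
print('line',p,d,np.arctan2(d[1],d[0]),w)
v=np.flatnonzero(m.any(1)); print('rows',v[0],v[-1])
for z in(0,6): print('end',z,ray('wrist',s,(324,v[0]),z))
# black near edge
g=im[150:240,324].sum(1); print('blk row',150+np.flatnonzero(g<150)[:3])
k=150+np.flatnonzero(g<150)[0]; print(ray('wrist',s,(324,k),6))
zc=s['eef_pos'][2]+3.5
t=ray('wrist',s,[(322.5,241),(323.5,386.5)],zc); print('shuttle',t,t.mean(0),np.linalg.norm(t[1]-t[0]))
print('tcp',s['eef_pos'],s['eef_rot'][2])
"
```

```text
line [596.60187 175.53006] [0.9704731  0.24120937] 0.24361183 43.543073943910294
rows 164 386
end 0 [[557.78754238 167.4408033 ]]
end 6 [[557.10166606 167.24445651]]
blk row [192 193 194]
[[577.06804988 172.27788179]]
shuttle [[572.64219135 170.03561619]
 [642.6031324  188.05918435]] [607.62266188 179.04740027] 72.24529245322934
tcp [606.6715723  178.64779867 129.8275735 ] 1.8168545092857173
```

```bash
python3 -c "
from h import *
s,im=snap('side'); u=proj('side',s,s['eef_pos'])[0]; print(u)
x,y=u.astype(int); c=im[max(0,y-60):y+70,x-80:x+80]; 
s2,w=snap('wrist')
a=cv2.resize(c,(640,520)); cv2.imwrite('pics/s1.png',a[:,:,::-1])
m=mask(w,'red'); print([ (v,np.flatnonzero(m[v])[[0,-1]]) for v in range(225,390,8)], np.flatnonzero(m.any(1))[[0,-1]])
"
```

```text
[296.69499181 135.69900458]
[(225, array([293, 348])), (233, array([293, 348])), (241, array([293, 348])), (249, array([293, 348])), (257, array([294, 348])), (265, array([294, 348])), (273, array([294, 347])), (281, array([294, 347])), (289, array([295, 349])), (297, array([294, 351])), (305, array([296, 350])), (313, array([296, 349])), (321, array([296, 349])), (329, array([296, 349])), (337, array([296, 349])), (345, array([297, 349])), (353, array([300, 346])), (361, array([304, 341])), (369, array([305, 341])), (377, array([312, 335])), (385, array([319, 328]))] [164 386]
```

View pics/s1.png

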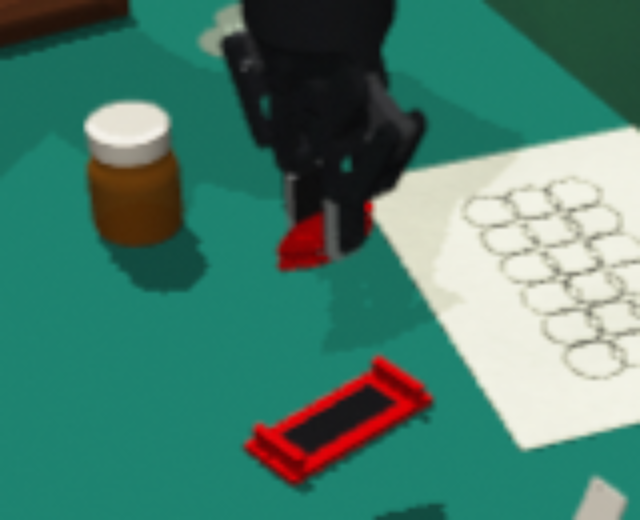

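```bash
python3 -c "
from h import *
print(status.state()['eef_pos'],status.state()['eef_rot'])
goc(610.5,178.6,9.5,1.816)
"
```

```text
[606.6709535  179.3523647  130.16447065] [-3.14062315e+00 -6.97808648e-05  1.81879836e+00]
shift [-0.06  0.26 12.08] rz 0.002
```

>>> {"method": "move_arm", "body": {"plan": [[[0,0.1,3],[0,0,0],-0.8],[[-0.03,0.2,6],[0,0,0],-0.8],[[-0.06,0.26,8.5],[0,0,0.002],-0.8],[[-0.06,0.26,10],[0,0,0.002],-0.8],[[-0.06,0.26,11],[0,0,0.002],-0.8],[[-0.06,0.26,11.5],[0,0,0.002],-0.8],[[-0.06,0.26,11.5],[0,0,0.002],-0.8],[[-0.06,0.26,11.5],[0,0,0.002],-0.8],[[-0.06,0.26,11.5],[0,0,0.002],-0.8],[[-0.06,0.26,11.5],[0,0,0.002],-0.8]]}}

```text
time_s: 4.72
eef_pos: [611.4, 178.9, 16.6]
eef_rot: [3.139, -0.0, 1.816]
contact_force: [0.4, 0.7, -0.1]
grip_width: 0.266
```

```bash
python3 -c "
from h import *
print(did([-.06,.26,11.5],.002)); s=status.state(); print(s['eef_pos'],s['eef_rot'])
s,im=snap('wrist','w3'); 
m=mask(im,'red');print(np.flatnonzero(m.any(1))[[0,-1]])
s=status.state(); print(s['eef_pos'],s['contact_force'])
"
```

```text
[610.514 178.642  15.32    1.816]
[611.41758071 178.88020287  16.63817791] [ 3.13940952e+00 -6.48813014e-05  1.81588960e+00]
[184 398]
[611.30640716 178.80944893  16.52832902] [ 0.20526411 -0.19636393 -0.11932585]
```

View pics/w3.png

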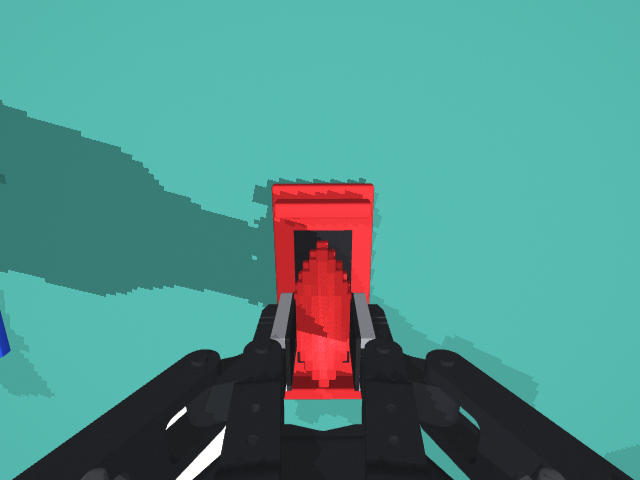

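```bash
python3 -c "
from h import *
s,im=snap('wrist'); p=s['eef_pos'];print(p)
d=np.array([np.cos(.245),np.sin(.245)])
f=lambda uv,z: np.round((ray('wrist',s,uv,z)-p[:2])@d,1)
print('black',f([(323,231),(323,362)],6))
print('ends z0,6,16',[f([(323,184),(323,398)],z) for z in(0,6,16)])
print('shuttle',[f([(322,241),(322.5,386)],p[2]+h) for h in(3.5,10)])
for v in (184,192,203,211,220,225,231): print(v,[f((323,v),z) for z in(0,6,16)])
g=im[180:400,[296,349]]; print([ (180+i,g[i].tolist()) for i in range(0,55,3)])
"
```

```text
[611.30640716 178.80944893  16.52832902]
black [-35.   34.3]
ends z0,6,16 [array([-54.9,  62.3]), array([-55.9,  56.8]), array([-57.7,  47.6])]
shuttle [array([-35.2,  37. ]), array([-37.4,  31.3])]
184 [array([-54.9]), array([-55.9]), array([-57.7])]
192 [array([-51.3]), array([-52.5]), array([-54.5])]
203 [array([-46.3]), array([-47.7]), array([-50.])]
211 [array([-42.6]), array([-44.1]), array([-46.7])]
220 [array([-38.4]), array([-40.1]), array([-42.9])]
225 [array([-36.]), array([-37.8]), array([-40.7])]
231 [array([-33.1]), array([-35.]), array([-38.2])]
[(180, [[58, 127, 120], [58, 125, 118]]), (183, [[70, 120, 114], [69, 119, 112]]), (186, [[228, 46, 51], [236, 49, 54]]), (189, [[252, 63, 67], [252, 63, 67]]), (192, [[252, 62, 66], [194, 40, 43]]), (195, [[250, 60, 64], [194, 39, 43]]), (198, [[191, 40, 43], [190, 39, 42]]), (201, [[132, 27, 29], [132, 27, 29]]), (204, [[235, 47, 53], [239, 51, 56]]), (207, [[252, 63, 68], [252, 63, 69]]), (210, [[251, 62, 66], [252, 62, 67]]), (213, [[251, 61, 66], [252, 63, 68]]), (216, [[251, 60, 64], [251, 61, 66]]), (219, [[242, 53, 57], [243, 55, 60]]), (222, [[239, 52, 56], [243, 54, 59]]), (225, [[194, 40, 44], [252, 63, 66]]), (228, [[195, 40, 43], [252, 63, 67]]), (231, [[33, 32, 37], [46, 47, 53]]), (234, [[33, 32, 37], [47, 46, 52]])]
```

>>> {"method": "move_arm", "body": {"plan": [[[-0.02,-0.05,0.15],[0,0,0],-0.8],[[-0.02,-0.05,0.3],[0,0,0],-0.8],[[-0.02,-0.05,0.45],[0,0,0],-0.8],[[-0.02,-0.05,0.6],[0,0,0],-0.8],[[-0.02,-0.05,0.7],[0,0,0],-0.8],[[-0.02,-0.05,0.7],[0,0,0],-0.8],[[-0.02,-0.05,0.7],[0,0,0],-0.8],[[-0.02,-0.05,0.7],[0,0,0],-0.8],[[-0.02,-0.05,0.7],[0,0,0],-0.8],[[-0.02,-0.05,0.7],[0,0,0],-0.8]]}}

```text
time_s: 5.65
eef_pos: [610.0, 178.3, 9.0]
eef_rot: [-3.141, 0.0, 1.816]
contact_force: [-2.6, -0.7, 8.7]
grip_width: 0.263
```

>>> {"method": "move_arm", "body": {"plan": [[[0,0,0],[0,0,0],0.2],[[0,0,0],[0,0,0],0.2],[[0,0,0],[0,0,0],0.2],[[0,0,0],[0,0,0],0.2],[[0,0,0],[0,0,0],0.2],[[0,0,-2],[0,0,0],0.2],[[0,0,-5],[0,0,0],0.2],[[0,0,-9],[0,0,0],0.2],[[0,0,-12],[0,0,0],0.2],[[0,0,-12],[0,0,0],0.2]]}}

```text
time_s: 6.48
eef_pos: [614.1, 179.4, 135.0]
eef_rot: [3.131, -0.0, 1.816]
contact_force: [-0.0, 0.3, 1.2]
grip_width: 0.597
```

```bash
python3 -c "
from h import *
print(did([-.02,-.05,.7],0),did([0,0,-12],0))
s,im=snap('wrist','w4'); print(s['eef_pos'],s['eef_rot'])
"
```

```text
[610.078 178.327   8.32    1.816] [610.078 178.327 128.32    1.816]
[614.08108416 179.4474762  134.96492881] [ 3.13095968e+00 -2.17313858e-04  1.81605908e+00]
```

View pics/w4.png

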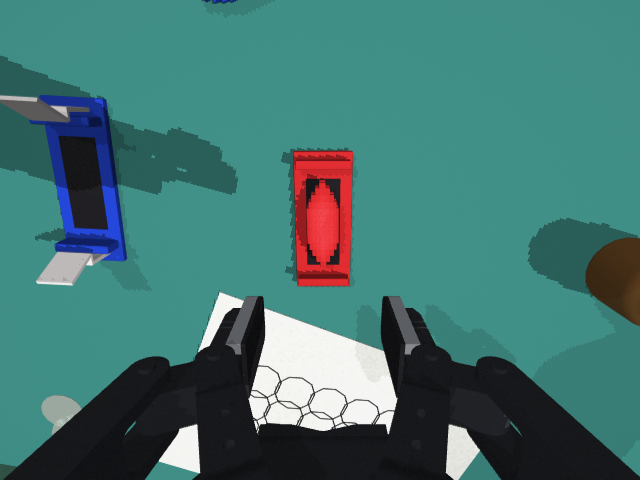

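```bash
python3 -c "
from h import *
s,im=snap('wrist'); p=s['eef_pos'];print(p,s['eef_rot'])
d=np.array([np.cos(.245),np.sin(.245)]);n=np.array([-d[1],d[0]])
blk=cv2.inRange(im,(0,0,0),(70,70,70))[140:295,290:360]; v=np.flatnonzero(blk[:, 12:55].any(1))+140; c=np.flatnonzero(blk[:,12:55].any(0))+302
print('black rows',v[0],v[-1]+1,'cols',c[0],c[-1]+1)
f=lambda uv,z:((ray('wrist',s,uv,z)-p[:2])@np.c_[d,n]).round(1).tolist()
print(f([(323,v[0]),(323,v[-1]+1),(c[0],222),(c[-1]+1,222)],6))
dr=im[170:275,322].astype(int); print([(170+i,dr[i].tolist()) for i in list(range(0,16))+list(range(88,105))])
for z in (6,12.5,19): print(z,f([(323,178),(323,266),(306,222),(340,222)],z))
goc(461.9,87.3,150,-.92+np.pi/2)
for b in blobs(im,'blue'): print(b[:,0].mean(0), rect(ray('wrist',s,b[:,0],6)))
"
```

```text
[612.60512424 179.04610199 132.15713984] [ 3.13434246e+00 -1.48114874e-04  1.81603705e+00]
black rows 182 268 cols 306 340
[[-36.3, 0.3], [33.4, 0.3], [-5.3, -12.9], [-5.3, 13.4]]
[(170, [229, 45, 50]), (171, [228, 46, 50]), (172, [205, 40, 44]), (173, [212, 43, 46]), (174, [211, 42, 47]), (175, [211, 42, 47]), (176, [210, 41, 44]), (177, [210, 42, 46]), (178, [213, 43, 47]), (179, [230, 48, 52]), (180, [226, 47, 51]), (181, [134, 29, 30]), (182, [66, 23, 25]), (183, [163, 31, 34]), (184, [211, 42, 46]), (185, [136, 24, 28]), (258, [240, 55, 60]), (259, [237, 52, 56]), (260, [236, 51, 54]), (261, [233, 49, 53]), (262, [236, 52, 55]), (263, [238, 51, 55]), (264, [231, 47, 50]), (265, [228, 46, 48]), (266, [229, 45, 49]), (267, [229, 47, 50]), (268, [229, 46, 49]), (269, [229, 46, 50]), (270, [210, 40, 44]), (271, [230, 47, 51]), (272, [227, 46, 50]), (273, [179, 37, 39]), (274, [155, 29, 32])]
6 [[-39.3, 0.3], [31.6, 0.3], [-5.3, -12.9], [-5.3, 13.4]]
12.5 [[-40.3, 0.3], [28.8, 0.3], [-7.2, -12.5], [-7.2, 13.1]]
19 [[-41.4, 0.3], [26.0, 0.3], [-9.1, -12.2], [-9.1, 12.8]]
shift [ -5.23 -16.58  -2.17] rz 1.165
[ 78.79560811 170.42736486] (array([625.3,  -6.7, 123.2,  56.4]), 0.189)
[220.76712329   1.30136986] (array([481.2,  79.2,  23. ,   2.8]), -1.326)
```

>>> {"method": "move_arm", "body": {"plan": [[[-0.5,-1.6,-0.5],[0,0,0.12],0.2],[[-1.1,-3.3,-1],[0,0,0.24],0.2],[[-1.7,-5.2,-1.5],[0,0,0.36],0.2],[[-2.3,-7.2,-2.2],[0,0,0.48],0.2],[[-2.9,-9.2,-2.2],[0,0,0.6],0.2],[[-3.5,-11.2,-2.2],[0,0,0.72],0.2],[[-4.1,-13.2,-2.2],[0,0,0.84],0.2],[[-4.7,-15,-2.2],[0,0,0.96],0.2],[[-5.23,-16.6,-2.2],[0,0,1.08],0.2],[[-5.23,-16.6,-2.2],[0,0,1.165],0.2]]}}

```text
time_s: 7.42
eef_pos: [457.1, 85.8, 148.3]
eef_rot: [-3.139, 0.006, 0.644]
contact_force: [-0.5, 0.6, 0.3]
grip_width: 0.597
```

```bash
python3 -c "
from h import *
print(did([-5.23,-16.6,-2.2],1.165))
s=look('blue',(6.5,12),'w5');print(s['eef_pos'],s['eef_rot'])
s=look('blue',(6.5,12));print(s['eef_pos'],s['eef_rot'])
s=look('pale',(5,));look('yellow',(6,12))
"
```

```text
[461.739  87.294 150.32    0.651]
blue 1741.0 [331. 225.]  [(array([463. ,  87.2,  68.4,  24. ]), -0.932), (array([461.9,  88.5,  67.1,  23.5]), -0.932)]
blue 749.5 [364. 371.]  [(array([579.6, -10.3,  46.1,  36.8]), -1.385), (array([576.3,  -7.2,  45.2,  36.1]), -1.385)]
[457.0674066   85.75970965 148.29066235] [-3.13857271  0.00614014  0.64432786]
blue 1723.5 [329. 224.]  [(array([463.1,  87.3,  68.4,  23.6]), -0.937), (array([462.1,  88.6,  67. ,  23.1]), -0.937)]
blue 762.5 [363. 370.]  [(array([580. ,  -9.8,  46.2,  37.2]), -1.381), (array([576.7,  -6.7,  45.3,  36.5]), -1.381)]
[458.82697301  86.34375721 148.6550218 ] [-3.1394407   0.00421355  0.64076657]
```

```bash
python3 -c "
from h import *
goc(462.2,88.5,3.3,.636)"
```

```text
shift [ 0.11 -0.07 14.7 ] rz 0.015
```

>>> {"method": "move_arm", "body": {"plan": [[[0.11,-0.07,3],[0,0,0.015],0.2],[[0.11,-0.07,7],[0,0,0.015],0.2],[[0.11,-0.07,10],[0,0,0.015],0.2],[[0.11,-0.07,12.5],[0,0,0.015],0.2],[[0.11,-0.07,14],[0,0,0.015],0.2],[[0.11,-0.07,14.5],[0,0,0.015],0.2],[[0.11,-0.07,14.7],[0,0,0.015],0.2],[[0.11,-0.07,14.7],[0,0,0.015],0.2],[[0.11,-0.07,14.7],[0,0,0.015],0.2],[[0.11,-0.07,14.7],[0,0,0.015],0.2]]}}

```text
time_s: 8.45
eef_pos: [463.1, 88.7, 4.3]
eef_rot: [3.141, -0.002, 0.636]
contact_force: [0.1, -0.1, -0.1]
grip_width: 0.599
```

>>> {"method": "move_arm", "body": {"plan": [[[0,0,0],[0,0,0],0.2],[[0,0,0],[0,0,0],-0.8],[[0,0,0],[0,0,0],-0.8],[[0,0,0],[0,0,0],-0.8],[[0,0,0],[0,0,0],-0.8],[[0,0,0],[0,0,0],-0.8],[[0,0,0],[0,0,0],-0.8],[[0,0,0],[0,0,0],-0.8],[[0,0,0],[0,0,0],-0.8],[[0,0,0],[0,0,0],-0.8]], "squeeze": 40}}

```text
time_s: 9.28
eef_pos: [462.5, 88.5, 4.0]
eef_rot: [3.141, -0.001, 0.636]
contact_force: [-0.5, -0.0, 7.2]
grip_width: 0.262
```

```bash
python3 -c "
from h import *
print(did([.11,-.07,14.7],.015)); print(status.state()['eef_pos'])
goc(623.3,-4.5,115,.187+np.pi/2)
"
```

```text
[462.19   88.517   3.32    0.636]
[462.48838581  88.54613313   3.98967359]
shift [  7.44  17.05 -11.17] rz -1.122
```

>>> {"method": "move_arm", "body": {"plan": [[[0,0,-2],[0,0,-0.06],-0.8],[[0,0,-5],[0,0,-0.18],-0.8],[[1,2,-8],[0,0,-0.3],-0.8],[[2,4.5,-10],[0,0,-0.42],-0.8],[[3,7,-11.2],[0,0,-0.54],-0.8],[[4,9.5,-11.2],[0,0,-0.66],-0.8],[[5,12,-11.2],[0,0,-0.78],-0.8],[[6,14,-11.2],[0,0,-0.9],-0.8],[[7,16,-11.2],[0,0,-1.02],-0.8],[[7.44,17.05,-11.2],[0,0,-1.122],-0.8]]}}

```text
time_s: 10.12
eef_pos: [625.7, -5.7, 115.7]
eef_rot: [3.14, 0.001, 1.763]
contact_force: [-0.6, -0.0, 0.7]
grip_width: 0.259
```

```bash
python3 -c "
from h import *
print(did([7.44,17.05,-11.2],-1.122))
s,im=snap('wrist'); s,im=snap('wrist'); s,im=snap('wrist','w6'); print(s['eef_pos'],s['eef_rot'])
"
```

```text
[623.317  -4.454 115.32    1.758]
[624.80599257  -5.4290407  115.38591898] [3.14017932e+00 4.14392874e-04 1.75773077e+00]
```

View pics/w6.png

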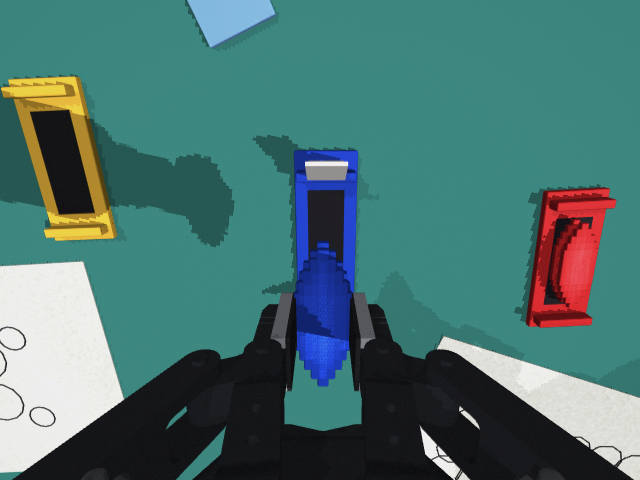

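```bash
python3 -c "
from h import *
s,im,m,p,d,w=holder('blue',range(200,232),62)
print(s['eef_pos'],s['eef_rot'][2]-np.pi/2)
y=np.arctan2(d[1],d[0]);print('line',p,d,y,w)
y=.187; d=np.array([np.cos(y),np.sin(y)]);n=np.array([-d[1],d[0]]);P=s['eef_pos'][:2]
f=lambda uv,z:((ray('wrist',s,uv,z)-P)@np.c_[d,n]).round(1).tolist()
v=np.flatnonzero(m[:,326]);print('row0',v[0],f((326,v[0]),3))
g=im[170:240,326].sum(1);k=170+np.flatnonzero(g<140)[0];print('blk',k,f((326,k),6))
b=cv2.inRange(im,(0,0,0),(60,60,60))
for r_ in(200,215,228):
    u=np.flatnonzero(b[r_,290:362])+290; print(u[0],u[-1]+1,f([(u[0],r_),(u[-1]+1,r_)],6))
print('line off',(p-P)@n)
"
```

```text
[623.22653852  -4.78573149 115.05848652] 0.1836135710638258
line [607.39136   -6.505127] [0.9852897  0.17089242] 0.17173535 43.62181738722916
row0 153 [[-59.6, 2.5]]
blk 193 [[-32.3, 2.4]]
306 342 [[-27.3, -11.8], [-27.2, 13.8]]
307 342 [[-16.4, -11.2], [-16.3, 13.9]]
307 342 [[-6.6, -11.4], [-6.5, 14.0]]
line off 1.2545305790323094
```

```bash
python3 -c "
from h import *
goc(625.2,-3.1,9.0,.184+np.pi/2)"
```

```text
shift [ 0.1   0.21 10.63] rz 0.003
```

>>> {"method": "move_arm", "body": {"plan": [[[0.1,0.21,2],[0,0,0.003],-0.8],[[0.1,0.21,5],[0,0,0.003],-0.8],[[0.1,0.21,7.5],[0,0,0.003],-0.8],[[0.1,0.21,9],[0,0,0.003],-0.8],[[0.1,0.21,9.6],[0,0,0.003],-0.8],[[0.1,0.21,10],[0,0,0.003],-0.8],[[0.1,0.21,10.2],[0,0,0.003],-0.8],[[0.1,0.21,10.4],[0,0,0.003],-0.8],[[0.1,0.21,10.5],[0,0,0.003],-0.8],[[0.1,0.21,10.6],[0,0,0.003],-0.8]]}}

```text
time_s: 11.15
eef_pos: [625.9, -3.1, 10.2]
eef_rot: [3.14, 0.0, 1.755]
contact_force: [0.2, -0.1, -1.2]
grip_width: 0.263
```

```bash
python3 -c "
from h import *
print(did([.1,.21,10.6],.003))
snap('wrist');s,im=snap('wrist','w7');print(s['eef_pos'],s['eef_rot'],s['contact_force'])"
```

```text
[625.195  -3.08    9.32    1.755]
[625.86804775  -3.10810682  10.09850059] [3.14005092e+00 2.92448059e-04 1.75474524e+00] [-0.50724222  0.69754752  1.47198922]
```

View pics/w7.png

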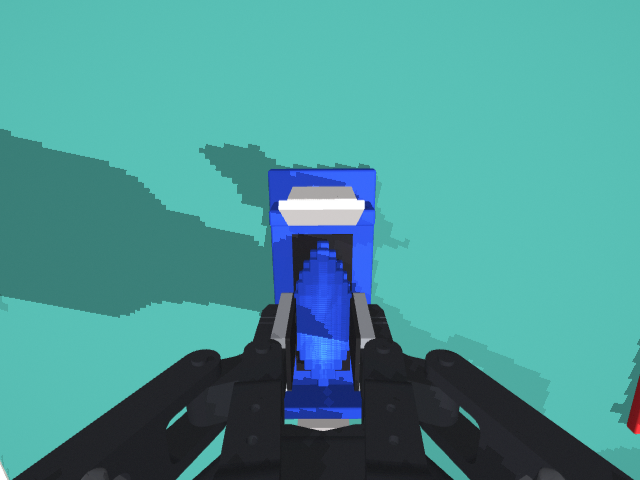

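```bash
python3 -c "
from h import *
s,im=snap('wrist');P=s['eef_pos'];print(P)
d=np.array([np.cos(.184),np.sin(.184)]);n=np.array([-d[1],d[0]])
f=lambda uv,z:((ray('wrist',s,uv,z)-P[:2])@np.c_[d,n]).round(1).tolist()
b=cv2.inRange(im,(0,0,0),(60,60,60))
print([np.flatnonzero(b[215:400,c])[[0,-1]]+215 for c in(296,297,298,299,347,348,349)])
print(f([(323,234),(323,371)],6),f([(270,169),(376,169)],3),f([(322,240),(322,385)],P[2]+3.5),f([(322,240),(322,385)],P[2]+9))
"
```

```text
[625.85017739  -3.08665652  10.09151743]
[array([235, 357]), array([235, 369]), array([235, 369]), array([235, 369]), array([234, 369]), array([234, 369]), array([234, 369])]
[[-35.7, 0.1], [34.6, 0.1]] [[-62.7, -21.6], [-62.7, 21.8]] [[-35.6, -0.3], [36.4, -0.4]] [[-37.5, -0.3], [31.6, -0.4]]
```

>>> {"method": "move_arm", "body": {"plan": [[[0,0,0.1],[0,0,0],-0.8],[[0,0,0.1],[0,0,0],-0.8],[[0,0,0.1],[0,0,0],-0.8],[[0,0,0.1],[0,0,0],0.1],[[0,0,0.1],[0,0,0],0.1],[[0,0,0.1],[0,0,0],0.1],[[0,0,0.1],[0,0,0],0.1],[[0,0,-2],[0,0,0],0.1],[[0,0,-5],[0,0,0],0.1],[[0,0,-9],[0,0,0],0.1]]}}

```text
time_s: 12.13
eef_pos: [622.8, -3.1, 97.4]
eef_rot: [-3.136, -0.001, 1.755]
contact_force: [0.3, -0.9, -0.8]
grip_width: 0.547
```

```bash
python3 -c "
from h import *
print(did([0,0,-9],0))
s,im=snap('wrist');snap('wrist','w8');P=s['eef_pos'];print(P)
goc(437.1,-292,150,-.548+np.pi/2)
"
```

```text
[625.195  -3.08   99.32    1.755]
[622.84947893  -3.05591955  97.40457707]
shift [-24.96 -23.78  -5.07] rz 0.732
```

View pics/w8.png

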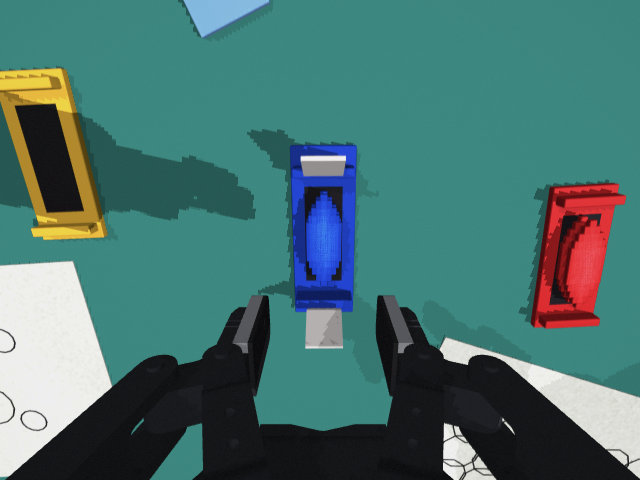

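>>> {"method": "move_arm", "body": {"plan": [[[-2,-2,-3],[0,0,0.07],0.2],[[-5,-4.8,-5],[0,0,0.15],0.2],[[-8,-7.6,-5],[0,0,0.24],0.2],[[-11,-10.5,-5],[0,0,0.33],0.2],[[-14,-13.3,-5],[0,0,0.42],0.2],[[-17,-16.2,-5],[0,0,0.51],0.2],[[-20,-19,-5],[0,0,0.6],0.2],[[-23,-21.9,-5],[0,0,0.69],0.2],[[-25,-23.8,-5],[0,0,0.732],0.2],[[-25,-23.8,-5],[0,0,0.732],0.2]]}}

```text
time_s: 13.07
eef_pos: [434.2, -296.1, 148.9]
eef_rot: [-3.141, 0.001, 1.016]
contact_force: [1.3, 0.2, 0.7]
grip_width: 0.602
```

```bash
python3 -c "
from h import *
print(did([-25,-23.8,-5],.732))
for i in range(3):
    s=look('yellow',(6.5,12));print(s['eef_pos'],s['eef_rot'])
look('pale',(5,))
"
```

```text
[ 437.012 -292.444  149.32     1.023]
yellow 5389.0 [523. 319.]  [(array([ 607. , -190.8,  117.3,   43.4]), 0.229), (array([ 602.3, -192. ,  115.1,   42.6]), 0.229)]
yellow 1736.5 [329. 223.]  [(array([ 437.5, -292.4,   68.3,   24.1]), -0.561), (array([ 436.1, -291.6,   67. ,   23.6]), -0.561)]
[ 434.17027004 -296.07986537  148.92879558] [-3.14113312e+00  1.00421911e-03  1.01635625e+00]
yellow 5372.0 [520. 319.]  [(array([ 606.9, -190.8,  117.3,   43.3]), 0.229), (array([ 602.2, -192. ,  115. ,   42.5]), 0.229)]
yellow 1706.5 [327. 223.]  [(array([ 437. , -292.5,   67.4,   23.7]), -0.537), (array([ 435.6, -291.7,   66.1,   23.3]), -0.537)]
[ 435.33401389 -294.43571992  148.88153943] [-3.14102244e+00  1.14775995e-04  1.01840458e+00]
yellow 5360.5 [518. 319.]  [(array([ 606.9, -190.9,  117.3,   43.3]), 0.228), (array([ 602.3, -192. ,  115. ,   42.5]), 0.228)]
yellow 1714.0 [325. 223.]  [(array([ 437. , -292.7,   67.5,   23.7]), -0.536), (array([ 435.6, -291.9,   66.2,   23.3]), -0.536)]
[ 436.20654933 -293.27099004  148.92642598] [-3.14111387e+00 -2.07172662e-04  1.02050949e+00]
pale 8342.5 [545. 126.]  [(array([ 461.3, -109.1,  101.2,   46.5]), 0.605)]
```

```bash
python3 -c "
from h import *
goc(435.9,-291.9,3.3,1.029)"
```

```text
shift [-1.00e-02 -1.20e-01  1.46e+01] rz -0.006
```

>>> {"method": "move_arm", "body": {"plan": [[[-0.01,-0.12,3],[0,0,-0.006],0.2],[[-0.01,-0.12,7],[0,0,-0.006],0.2],[[-0.01,-0.12,10],[0,0,-0.006],0.2],[[-0.01,-0.12,12.5],[0,0,-0.006],0.2],[[-0.01,-0.12,14],[0,0,-0.006],0.2],[[-0.01,-0.12,14.4],[0,0,-0.006],0.2],[[-0.01,-0.12,14.6],[0,0,-0.006],0.2],[[-0.01,-0.12,14.6],[0,0,-0.006],0.2],[[-0.01,-0.12,14.6],[0,0,-0.006],0.2],[[-0.01,-0.12,14.6],[0,0,-0.006],0.2]]}}

```text
time_s: 14.1
eef_pos: [436.9, -292.2, 4.5]
eef_rot: [3.139, 0.0, 1.029]
contact_force: [-0.6, 0.9, 0.3]
grip_width: 0.599
```

>>> {"method": "move_arm", "body": {"plan": [[[0,0,0],[0,0,0],0.2],[[0,0,0],[0,0,0],-0.8],[[0,0,0],[0,0,0],-0.8],[[0,0,0],[0,0,0],-0.8],[[0,0,0],[0,0,0],-0.8],[[0,0,0],[0,0,0],-0.8],[[0,0,0],[0,0,0],-0.8],[[0,0,0],[0,0,0],-0.8],[[0,0,0],[0,0,0],-0.8],[[0,0,0],[0,0,0],-0.8]], "squeeze": 40}}

```text
time_s: 14.93
eef_pos: [436.1, -292.1, 4.0]
eef_rot: [3.141, 0.0, 1.029]
contact_force: [-1.8, 1.3, 7.3]
grip_width: 0.261
```

```bash
python3 -c "
from h import *
print(did([-.01,-.12,14.6],-.006)); print(status.state()['eef_pos'])
goc(606,-190.5,115,.23+np.pi/2)
"
```

```text
[ 435.935 -291.904    3.32     1.029]
[ 436.14833503 -292.13365653    4.00830389]
shift [ 17.46   9.34 -11.17] rz -0.772
```

>>> {"method": "move_arm", "body": {"plan": [[[0,0,-2],[0,0,-0.04],-0.8],[[0,0,-5],[0,0,-0.13],-0.8],[[2,1,-8],[0,0,-0.22],-0.8],[[5,2.7,-10],[0,0,-0.31],-0.8],[[8,4.3,-11.2],[0,0,-0.4],-0.8],[[11,5.9,-11.2],[0,0,-0.49],-0.8],[[14,7.5,-11.2],[0,0,-0.58],-0.8],[[16.5,8.8,-11.2],[0,0,-0.68],-0.8],[[17.46,9.34,-11.2],[0,0,-0.772],-0.8],[[17.46,9.34,-11.2],[0,0,-0.772],-0.8]]}}

```text
time_s: 15.77
eef_pos: [608.3, -189.0, 115.5]
eef_rot: [3.14, 0.001, 1.807]
contact_force: [0.3, 0.1, -0.5]
grip_width: 0.258
```

```bash
cat >> h.py <<'E'
def off(col,rows,y,half):
    "holder centre relative to TCP along d (x) and n (y), from near end, plate edges, black outline"
    s,im,m,p,d,w=holder(col,rows,half); P=s['eef_pos'][:2]
    print('line yaw',np.arctan2(d[1],d[0]),'w',w)
    d=np.array([np.cos(y),np.sin(y)]);n=np.array([-d[1],d[0]])
    f=lambda uv,z:((ray('wrist',s,uv,z)-P)@np.c_[d,n]).round(1)
    c=int(np.mean([np.flatnonzero(m[v])[[0,-1]].mean() for v in rows]))
    v=np.flatnonzero(m[:,c]);g=im[150:rows[-1],c].sum(1);k=150+np.flatnonzero(g<150)[0]
    print('tcp',s['eef_pos'],s['eef_rot'][2]-np.pi/2,'end',f((c,v[0]),3)+[half,0],'blk',f((c,k),6)+[35.1,0],'lat',((p-P)@n).round(1),'row0',v[0],k)
E
python3 -c "
from h import *
print(did([17.46,9.34,-11.2],-.772))
snap('wrist');snap('wrist');snap('wrist','w9'); off('yellow',range(202,232),.23,55)
"
```

```text
[ 605.996 -190.474  115.32     1.801]
line yaw 0.20334913 w 43.59661769092418
tcp [ 604.7558706  -190.65838278  114.90319183] 0.2272826008960056 end [[ 2.1 -0.9]] blk [[ 2.6 -1. ]] lat -0.2 row0 163 193
```

```bash
python3 -c "
from h import *
goc(607.0,-190.4,9.0,.228+np.pi/2)"
```

```text
shift [-0.02  0.1  10.63] rz 0.002
```

>>> {"method": "move_arm", "body": {"plan": [[[-0.02,0.1,2],[0,0,0.002],-0.8],[[-0.02,0.1,5],[0,0,0.002],-0.8],[[-0.02,0.1,7.5],[0,0,0.002],-0.8],[[-0.02,0.1,9],[0,0,0.002],-0.8],[[-0.02,0.1,9.6],[0,0,0.002],-0.8],[[-0.02,0.1,10],[0,0,0.002],-0.8],[[-0.02,0.1,10.2],[0,0,0.002],-0.8],[[-0.02,0.1,10.4],[0,0,0.002],-0.8],[[-0.02,0.1,10.5],[0,0,0.002],-0.8],[[-0.02,0.1,10.6],[0,0,0.002],-0.8]]}}

```text
time_s: 16.8
eef_pos: [607.7, -190.7, 10.3]
eef_rot: [3.14, 0.001, 1.799]
contact_force: [0.5, 0.1, -0.3]
grip_width: 0.264
```

```bash
python3 -c "
from h import *
print(did([-.02,.1,10.6],.002))
snap('wrist');s,im=snap('wrist','w10');P=s['eef_pos'];print(P,s['eef_rot'],s['contact_force'])
d=np.array([np.cos(.228),np.sin(.228)]);n=np.array([-d[1],d[0]])
f=lambda uv,z:((ray('wrist',s,uv,z)-P[:2])@np.c_[d,n]).round(1).tolist()
b=cv2.inRange(im,(0,0,0),(60,60,60))
k=[np.flatnonzero(b[215:400,c])[[0,-1]]+215 for c in(297,298,299,347,348,349)];print(k)
k=np.median(k,0);print(f([(323,k[0]),(323,k[1]+1.5)],6))
m=mask(im,'yellow');v=np.flatnonzero(m[:,280])[0]+2;u=np.flatnonzero(m[v]);print(v-2,u[[0,-1]],f([(u[0],v-2),(u[-1],v-2)],3))
print([(r_,np.flatnonzero(m[r_])[[0,-1]]) for r_ in(240,255,270)])
"
```

```text
[ 607.015 -190.441    9.32     1.799]
[ 607.66648659 -190.61737271   10.07463143] [3.14025061e+00 8.45410531e-04 1.79901821e+00] [1.20455773 0.27422767 1.09354283]
[array([235, 369]), array([235, 369]), array([235, 369]), array([235, 369]), array([235, 369]), array([235, 369])]
[[-35.2, 0.1], [34.2, 0.1]]
186 [271 375] [[-55.7, -21.5], [-55.7, 21.7]]
[(240, array([273, 373])), (255, array([273, 372])), (270, array([274, 372]))]
```

>>> {"method": "move_arm", "body": {"plan": [[[0,0,0.1],[0,0,0],-0.8],[[0,0,0.1],[0,0,0],-0.8],[[0,0,0.1],[0,0,0],-0.8],[[0,0,0.1],[0,0,0],0.1],[[0,0,0.1],[0,0,0],0.1],[[0,0,0.1],[0,0,0],0.1],[[0,0,0.1],[0,0,0],0.1],[[0,0,-2],[0,0,0],0.1],[[0,0,-5],[0,0,0],0.1],[[0,0,-9],[0,0,0],0.1]]}}

```text
time_s: 17.73
eef_pos: [604.8, -189.7, 97.4]
eef_rot: [-3.136, -0.003, 1.799]
contact_force: [0.7, 0.0, 0.2]
grip_width: 0.552
```

```bash
python3 -c "
from h import *
print(did([0,0,-9],0))
snap('wrist','w11')
goc(462,-108.7,150,.606+np.pi/2)
"
```

```text
[ 607.015 -190.441   99.32     1.799]
shift [ 11.24 -12.28  -5.07] rz -0.378
```

View pics/w11.png

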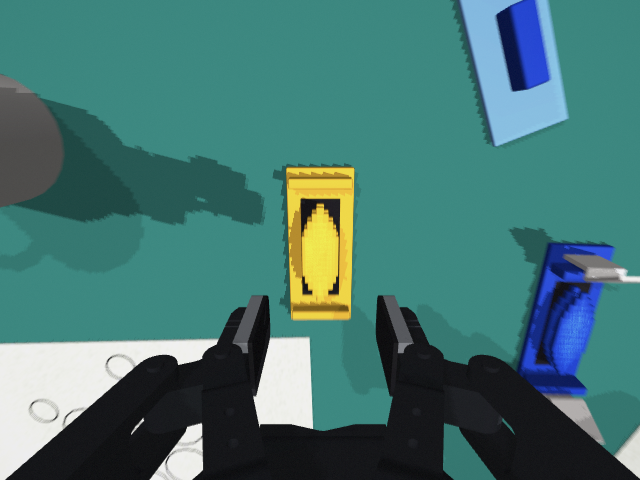

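>>> {"method": "move_arm", "body": {"plan": [[[0.5,-0.5,-2],[0,0,-0.04],0],[[2,-2.2,-5],[0,0,-0.08],0],[[4,-4.4,-5.1],[0,0,-0.14],0],[[6,-6.6,-5.1],[0,0,-0.21],0],[[8,-8.7,-5.1],[0,0,-0.28],0],[[10,-10.9,-5.1],[0,0,-0.34],0],[[11.24,-12.28,-5.1],[0,0,-0.378],0],[[11.24,-12.28,-5.1],[0,0,-0.378],0],[[11.24,-12.28,-5.1],[0,0,-0.378],0],[[11.24,-12.28,-5.1],[0,0,-0.378],0]]}}

```text
time_s: 18.62
eef_pos: [463.3, -109.1, 150.7]
eef_rot: [3.14, 0.002, 2.176]
contact_force: [0.3, -0.3, 0.4]
grip_width: 0.498
```

```bash
python3 -c "
from h import *
print(did([11.24,-12.28,-5.1],-.378))
snap('wrist')
s=look('blue',(14,20,23));print(s['eef_pos'],s['eef_rot'],s['q'][5])
look('pale',(2.5,5))
s,im=snap('wrist','w12')
m=mask(im,'pale')|mask(im,'blue'); c=max(cv2.findContours(m[:330],cv2.RETR_EXTERNAL,cv2.CHAIN_APPROX_NONE)[0],key=cv2.contourArea)[:,0]
print('plate',rect(ray('wrist',s,c,4)))
"
```

```text
[ 461.971 -108.736  150.32     2.177]
blue 2366.5 [326. 390.]  [(array([601.6,  -9.5,  93.1,  48.7]), 0.188), (array([597.1, -12.7,  91.1,  47.6]), 0.188), (array([594.9, -14.3,  90.1,  47.1]), 0.188)]
blue 939.0 [325. 225.]  [(array([ 462.6, -107.9,   47.1,   13.9]), 0.614), (array([ 461.1, -109. ,   46.1,   13.6]), 0.614), (array([ 460.4, -109.5,   45.6,   13.5]), 0.614)]
[ 463.39306049 -109.26333085  150.59646503] [3.14051688e+00 1.32210818e-03 2.17622310e+00] -2.432710648859574
pale 6354.0 [324. 217.]  [(array([ 461.8, -108.2,  100.3,   46.5]), 0.606), (array([ 461.3, -108.6,   99.4,   46.1]), 0.606)]
plate (array([ 461.7, -108.3,  100.6,   46.2]), 0.606)
```

View pics/w12.png

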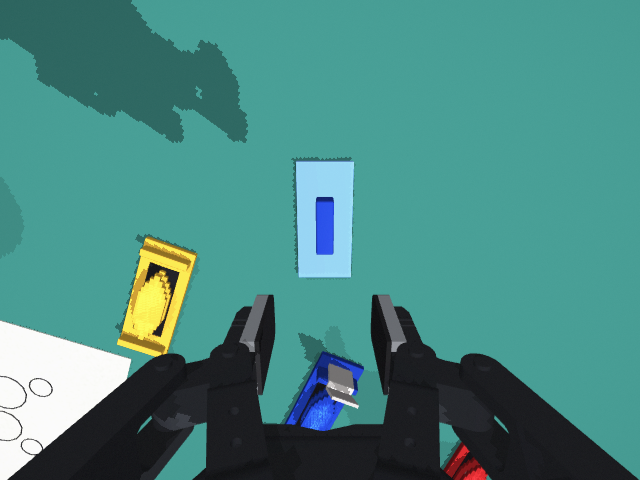

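```bash
python3 -c "
from h import *
goc(461.7,-108.4,7.5,.606+np.pi/2)"
```

```text
shift [ 0.04 -0.   14.28] rz 0.0
```

>>> {"method": "move_arm", "body": {"plan": [[[0.04,0,3],[0,0,0],0],[[0.04,0,7],[0,0,0],0],[[0.04,0,10],[0,0,0],0],[[0.04,0,12],[0,0,0],0],[[0.04,0,13.2],[0,0,0],0],[[0.04,0,14],[0,0,0],0],[[0.04,0,14.3],[0,0,0],0],[[0.04,0,14.3],[0,0,0],0],[[0.04,0,14.3],[0,0,0],0],[[0.04,0,14.3],[0,0,0],0]]}}

```text
time_s: 19.65
eef_pos: [462.5, -108.6, 8.2]
eef_rot: [3.14, 0.001, 2.177]
contact_force: [-0.2, -0.7, -0.2]
grip_width: 0.5
```

>>> {"method": "move_arm", "body": {"plan": [[[0,0,0],[0,0,0],0],[[0,0,0],[0,0,0],-1],[[0,0,0],[0,0,0],-1],[[0,0,0],[0,0,0],-1],[[0,0,0],[0,0,0],-1],[[0,0,0],[0,0,0],-1],[[0,0,0],[0,0,0],-1],[[0,0,0],[0,0,0],-1],[[0,0,0],[0,0,0],-1],[[0,0,0],[0,0,0],-1]], "squeeze": 70}}

```text
time_s: 20.48
eef_pos: [462.0, -108.5, 8.0]
eef_rot: [3.141, 0.001, 2.177]
contact_force: [-1.1, 0.3, 7.9]
grip_width: 0.138
```

```bash
python3 -c "
from h import *
print(did([.04,0,14.3],0)); print(status.state()['eef_pos'])
goc(625.1,-3.2,115,.184+np.pi/2)
"
```

```text
[ 461.743 -108.407    7.32     2.177]
[ 462.04565527 -108.45802321    8.01828874]
shift [ -0.66  19.42 -10.77] rz 0.422
```

>>> {"method": "move_arm", "body": {"plan": [[[0,0,-2],[0,0,0],-1],[[0,0,-5.5],[0,0,0],-1],[[0,1.5,-9],[0,0,0.04],-1],[[-0.1,4.5,-10.8],[0,0,0.11],-1],[[-0.2,8,-10.8],[0,0,0.19],-1],[[-0.4,11.5,-10.8],[0,0,0.27],-1],[[-0.5,15,-10.8],[0,0,0.34],-1],[[-0.6,18,-10.8],[0,0,0.4],-1],[[-0.66,19.42,-10.8],[0,0,0.42],-1],[[-0.66,19.42,-10.8],[0,0,0.42],-1]]}}

```text
time_s: 21.32
eef_pos: [627.9, -1.3, 115.6]
eef_rot: [3.139, 0.0, 1.758]
contact_force: [0.8, 0.8, -0.1]
grip_width: 0.139
```

```bash
python3 -c "
from h import *
print(did([-.66,19.42,-10.8],.42))
for i in range(3): s,im=snap('wrist','w13_%d'%i)
print(s['eef_pos'],s['eef_rot'],s['grip_width'],s['contact_force'])
s,im=snap('top','t13');c=im[140:300,240:420];cv2.imwrite('pics/t13c.png',cv2.resize(c,None,fx=4,fy=4)[:,:,::-1])
"
```

```text
[625.1    -3.185 115.32    1.757]
[624.42311108  -2.9572052  114.8957182 ] [-3.14034957e+00 -1.10451472e-04  1.75857881e+00] 0.14774507594820116 [-0.48262996  0.17675639 -0.59757223]
```

View pics/w13_2.png

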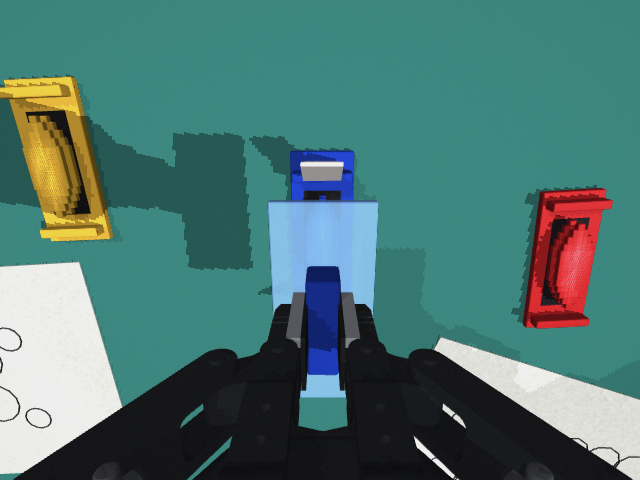

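```bash
python3 -c "
from h import *
s,im=snap('wrist');P=s['eef_pos'];print(P,s['eef_rot'][2]-np.pi/2)
y=.186;d=np.array([np.cos(y),np.sin(y)]);n=np.array([-d[1],d[0]])
f=lambda uv,z:((ray('wrist',s,uv,z)-P[:2])@np.c_[d,n]).round(1).tolist()
m=mask(im,'pale'); print([np.flatnonzero(m[v])[[0,-1]] for v in(205,230,260)],[np.flatnonzero(m[:,c])[[0,-1]] for c in(300,325,345)])
zt=P[2]-5.5
k=np.flatnonzero(m[:,325])[[0,-1]]
print('cover',f([(323,k[0]),(323,k[1]+1),],zt),f([(np.flatnonzero(m[v])[i]+i*-1,v) for v in(205,230,260) for i in(0,-1)],zt+2.5))
b=mask(im,'blue');v=np.flatnonzero(b[:,322])[0];u=np.flatnonzero(b[v+3]);print(v,u[[0,-1]],f([(u[0],v),(u[-1]+1,v)],3))
u=np.flatnonzero(b[190,:])
print(u[0],u[-1]+1,f([(u[0],190),(u[-1]+1,190)],6))
"
```

```text
[623.60885165  -3.72201706 114.94139476] 0.18636408117103898
[array([268, 378]), array([269, 376]), array([270, 375])] [array([203, 397]), array([203, 397]), array([203, 397])]
cover [[-48.8, 0.1], [52.0, 0.1]] [[-48.5, -22.6], [-48.5, 23.1], [-37.8, -22.7], [-37.8, 22.8], [-24.2, -22.9], [-24.2, 23.0]]
152 [291 354] [[-60.4, -21.8], [-60.4, 22.2]]
292 354 [[-34.6, -21.6], [-34.6, 22.0]]
```

```bash
python3 -c "
from h import *
goc(624.8,-3.1,51,.186+np.pi/2)"
```

```text
shift [ 0.01 -0.03  6.43] rz 0.0
```

>>> {"method": "move_arm", "body": {"plan": [[[0.01,-0.03,1.5],[0,0,0],-1],[[0.01,-0.03,3],[0,0,0],-1],[[0.01,-0.03,4.3],[0,0,0],-1],[[0.01,-0.03,5.3],[0,0,0],-1],[[0.01,-0.03,6],[0,0,0],-1],[[0.01,-0.03,6.4],[0,0,0],-1],[[0.01,-0.03,6.4],[0,0,0],-1],[[0.01,-0.03,6.4],[0,0,0],-1],[[0.01,-0.03,6.4],[0,0,0],-1],[[0.01,-0.03,6.4],[0,0,0],-1]]}}

```text
time_s: 22.4
eef_pos: [625.3, -3.1, 52.0]
eef_rot: [3.14, 0.0, 1.757]
contact_force: [0.8, -0.6, -0.3]
grip_width: 0.146
```

```bash
python3 -c "
from h import *
print(did([.01,-.03,6.4],0))
s,im=snap('side','s14');c=im[170:270,290:400];a=cv2.resize(c,(440,400),interpolation=cv2.INTER_CUBIC)
s,w=snap('wrist');print(s['eef_pos'],s['eef_rot'],s['contact_force'])
b=cv2.resize(w[140:440,200:440],(320,400)); cv2.imwrite('pics/s14c.png',np.hstack([a,b])[:,:,::-1])
"
```

```text
[624.787  -3.142  51.32    1.757]
[625.25288234  -3.12505134  51.97515476] [3.14048761e+00 2.51483387e-04 1.75704793e+00] [ 0.07912339  0.08973164 -0.39494921]
```

View pics/s14c.png

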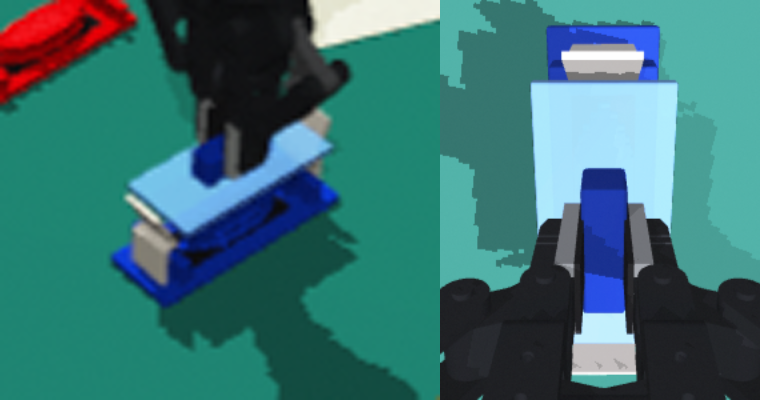

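>>> {"method": "move_arm", "body": {"plan": [[[0,0,0.3],[0,0,0],-1],[[0,0,0.6],[0,0,0],-1],[[0,0,0.9],[0,0,0],-1],[[0,0,1.1],[0,0,0],-1],[[0,0,1.3],[0,0,0],-1],[[0,0,1.5],[0,0,0],-1],[[0,0,1.7],[0,0,0],-1],[[0,0,1.9],[0,0,0],-1],[[0,0,2.1],[0,0,0],-1],[[0,0,2.2],[0,0,0],-1]], "squeeze": 90}}

```text
time_s: 23.33
eef_pos: [624.0, -3.1, 29.0]
eef_rot: [-3.14, -0.0, 1.757]
contact_force: [-5.9, 0.1, 15.3]
grip_width: 0.136
```

>>> {"method": "move_arm", "body": {"plan": [[[0,0,0],[0,0,0],-1],[[0,0,0],[0,0,0],-1],[[0,0,0.05],[0,0,0],-1],[[0,0,0.1],[0,0,0],-1],[[0,0,0.1],[0,0,0],-1],[[0,0,0.1],[0,0,0],-1],[[0,0,0.1],[0,0,0],-1],[[0,0,0.1],[0,0,0],-1],[[0,0,0.1],[0,0,0],-1],[[0,0,0.1],[0,0,0],-1]]}}

```text
time_s: 24.17
eef_pos: [624.0, -3.1, 29.0]
eef_rot: [-3.14, -0.0, 1.757]
contact_force: [-5.9, -0.5, 13.2]
grip_width: 0.134
```

```bash
python3 -c "
from h import *
print(did([0,0,2.3],0))
s,im=snap('side','s15');c=im[170:270,290:400];a=cv2.resize(c,(440,400),interpolation=cv2.INTER_CUBIC)
s,w=snap('wrist');print(s['eef_pos'],s['eef_rot'],s['contact_force'],s['wrist_torque'])
b=cv2.resize(w[140:440,200:440],(320,400)); cv2.imwrite('pics/s15c.png',np.hstack([a,b])[:,:,::-1])
"
```

```text
[624.787  -3.142  28.32    1.757]
[623.97940331  -3.09990022  28.9389619 ] [-3.13996167e+00 -2.95158110e-04  1.75718714e+00] [-5.93215365  0.72866274 12.45288127] [-0.05369982  0.92262263  0.08341669]
```

>>> {"method": "move_arm", "body": {"plan": [[[0,0,0.05],[0,0,0],-1],[[0,0,0.1],[0,0,0],-1],[[0,0,0.1],[0,0,0],-1],[[0,0,0.1],[0,0,0],-1],[[0,0,0.1],[0,0,0],-1],[[0,0,0.1],[0,0,0],-1],[[0,0,0.1],[0,0,0],-1],[[0,0,0],[0,0,0],-1],[[0,0,0],[0,0,0],-1],[[0,0,0],[0,0,0],-1]]}}

```text
time_s: 25.1
eef_pos: [624.0, -3.1, 29.0]
eef_rot: [-3.14, -0.0, 1.757]
contact_force: [-5.2, -0.1, 12.1]
grip_width: 0.136
```

```bash
python3 -c "
from h import *
s,w=snap('wrist');P=s['eef_pos'];print(P,s['contact_force'])
y=.186;d=np.array([np.cos(y),np.sin(y)]);n=np.array([-d[1],d[0]])
f=lambda uv,z:((ray('wrist',s,uv,z)-P[:2])@np.c_[d,n]).round(1).tolist()
m=mask(w,'pale'); wh=cv2.inRange(cv2.cvtColor(w,cv2.COLOR_RGB2HSV),(0,0,140),(180,50,255))
print('pale col 290',np.flatnonzero(m[:,285])[[0,-1]],'white rows col323',np.flatnonzero(wh[100:300,323])[[0,-1]]+100)
for v in(235,250,270): u=np.flatnonzero(m[v]);print(v,u[0],u[-1],f([(u[0],v),(u[-1]+1,v)],27))
c=np.array([P[0],P[1]])
print('pred near-edge rows for cover top z=27 vs 33:',[proj('wrist',s,np.r_[np.array([625.2,-3.1])-50*d,z]).round(0) for z in(22,27,33)])
"
```

```text
[624.01167128  -3.12827663  28.96957116] [-5.16399092 -0.09257462 12.08330881]
pale col 290 [167 303] white rows col323 [183 215]
235 270 377 [[-35.9, -22.2], [-35.9, 23.2]]
250 270 376 [[-29.2, -22.5], [-29.2, 23.1]]
270 271 375 [[-19.9, -22.5], [-19.9, 23.1]]
pred near-edge rows for cover top z=27 vs 33: [array([[322., 202.]]), array([[322., 205.]]), array([[322., 208.]])]
```

>>> {"method": "move_arm", "body": {"plan": [[[0,0,-0.1],[0,0,0],-1],[[0,0,-0.1],[0,0,0],-0.2],[[0,0,-0.1],[0,0,0],-0.2],[[0,0,-0.1],[0,0,0],-0.2],[[0,0,-0.1],[0,0,0],-0.2],[[0,0,-0.1],[0,0,0],-0.2],[[0,0,-1.5],[0,0,0],-0.2],[[0,0,-4],[0,0,0],-0.2],[[0,0,-7],[0,0,0],-0.2],[[0,0,-10],[0,0,0],-0.2]]}}

```text
time_s: 25.98
eef_pos: [624.4, -3.1, 129.8]
eef_rot: [-3.141, -0.0, 1.757]
contact_force: [0.8, 0.7, 0.3]
grip_width: 0.4
```

```bash
python3 -c "
from h import *
print(did([0,0,-10],0))
s,w=snap('wrist');s,w=snap('wrist','w16');print(s['eef_pos'])
si,a=snap('side');t,tp=snap('top')
A=cv2.resize(a[165:285,270:430],(400,300),interpolation=cv2.INTER_CUBIC)
T=cv2.resize(tp[160:265,200:340],(400,300),interpolation=cv2.INTER_CUBIC)
W=cv2.resize(w[100:400,220:420],(400,600),interpolation=cv2.INTER_CUBIC)
cv2.imwrite('pics/f.png',np.hstack([W,np.vstack([A,T])])[:,:,::-1])
"
```

```text
[624.787  -3.142 128.32    1.757]
[628.28916644  -3.20351713 136.47845822]
```

View pics/f.png

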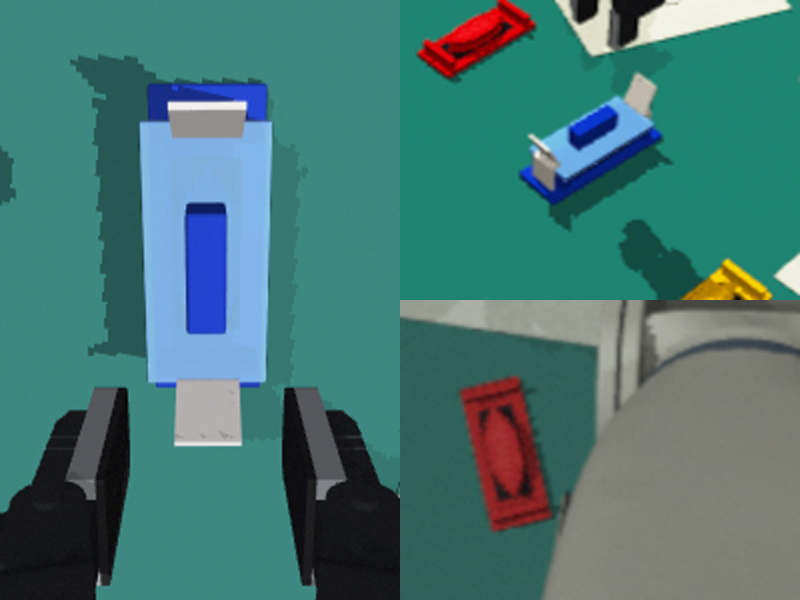

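>>> {"method": "move_arm", "body": {"plan": [[[0,-1,-1],[0,0,0],0],[[0,-4,-3],[0,0,0],0],[[0,-8,-5],[0,0,0],0],[[0,-12,-5],[0,0,0],0],[[0,-16,-5],[0,0,0],0],[[0,-19,-5],[0,0,0],0],[[0,-20,-5],[0,0,0],0],[[0,-20,-5],[0,0,0],0],[[0,-20,-5],[0,0,0],0],[[0,-20,-5],[0,0,0],0]]}}

```text
time_s: 27.02
eef_pos: [430.0, -40.2, 178.4]
eef_rot: [3.14, 0.0, 1.757]
contact_force: [0.4, -0.2, -0.7]
grip_width: 0.5
```

```bash
python3 -c "
from h import *
c=np.array([625.2,-3.1])
for n in('side','top'):
    s,im=snap(n,'end_'+n)
    for b in blobs(im,'pale',150): print(n,'pale',cv2.contourArea(b),[rect(ray(n,s,b[:,0],z)) for z in(22,25,31)])
    for b in blobs(im,'blue',40): print(n,'blue',cv2.contourArea(b),b[:,0].mean(0).round(),[rect(ray(n,s,b[:,0],z)) for z in(6,36,42)])
# shuttle vs black outline in top view: bright red/yellow inside the outline
s,im=snap('top'); h=cv2.cvtColor(im,cv2.COLOR_RGB2HSV)
for col,C,y in(('red',(610.5,178.6),.246),('yellow',(607,-190.4),.229)):
    d=np.array([np.cos(y),np.sin(y)]);n=np.array([-d[1],d[0]])
    poly=proj('top',s,[np.r_[np.array(C)+a*37*d+b*14*n,6] for a,b in((-1,-1),(-1,1),(1,1),(1,-1))]).astype(np.int32)
    roi=np.zeros(im.shape[:2],np.uint8);cv2.fillConvexPoly(roi,poly,255)
    dark=cv2.inRange(im,(0,0,0),(85,85,85))&roi
    q=np.argwhere(dark)[:,::-1]; g=(ray('top',s,q,6)-C)@np.c_[d,n]
    print(col,'dark bounds',g.min(0).round(1),g.max(0).round(1),'n near/far',(g[:,0]<0).sum(),(g[:,0]>0).sum(),'right/left',(g[:,1]<0).sum(),(g[:,1]>0).sum())
print(status.state()['eef_pos'],status.state()['time_s'])
"
```

```text
side pale 645.5 [(array([6.290e+02, 6.000e-01, 1.021e+02, 4.770e+01]), 0.199), (array([627.3,  -2. , 101.7,  47.5]), 0.199), (array([623.8,  -7.1, 100.8,  47.1]), 0.199)]
side blue 297.0 [345. 232.] [(array([625.9,  -4.6, 124.6,  45.2]), 0.177), (array([609. , -29.6, 119.3,  43.3]), 0.177), (array([605.7, -34.6, 118.3,  42.9]), 0.177)]
side blue 180.5 [347. 216.] [(array([644.8,  23.7,  58. ,  27.1]), 0.186), (array([627.1,  -2.5,  55.6,  25.9]), 0.186), (array([623.6,  -7.7,  55.1,  25.7]), 0.186)]
top pale 963.0 [(array([626.3,  -3.7, 102. ,  47.6]), 0.191), (array([625.6,  -3.7, 101.7,  47.5]), 0.191), (array([624.2,  -3.7, 101.2,  47.3]), 0.191)]
top blue 115.5 [323. 203.] [(array([632.4,  -4. ,  46.6,  13.7]), 0.194), (array([625.1,  -4. ,  45.5,  13.3]), 0.194), (array([623.7,  -4. ,  45.2,  13.3]), 0.194)]
red dark bounds [-35.2 -13.8] [35.  12.2] n near/far 66 42 right/left 73 35
yellow dark bounds [-33.4 -12.6] [34.2 11.4] n near/far 43 21 right/left 23 41
[429.56752179 -40.04424729 178.19077034] 27.1667
```

```bash
python3 -c "
from plant import r
print(r.finish_job())"
```

```text
the job is handed in; nothing more can be done
None
```

I laid the red, blue and yellow shuttles in the holders of their own colours. I then pressed the cover over the blue shuttle, let go, backed the arm off and handed the job in. The clock read about 27 s of the 112 s allowed.

- **Cover:** both white tabs show over the cover's ends in the last wrist and side pictures. The top and side views together put the plate's top about 27 mm up, which fits its underside lying on the 22 mm end blocks. Pressing read 12–15 N at the wrist and stopped 1 mm lower than I had worked out from the grip height. I take that as slight slip in the fingers.
- **Shuttles:** in close-up each lies flat and straight between the end blocks, across the width within about 1 mm. Red looks up to 1.5–2 mm toward the robot along its length and yellow about 1 mm off, both near the limit of what the camera can measure. I did not adjust either one.
- **Top-view centring check:** the counts of dark outline around the red and yellow shuttles came out uneven. I put this down to the camera's angle and shadows, so it neither confirms nor contradicts the close-ups.
- **Jar and mug:** I never moved the arm near either of them, and I made no separate final check of their positions.

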